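# Tag the pot carrier and hold it up for hand-over

### The arm

A 6-joint arm with a two-finger parallel gripper is mounted at the origin on the work surface. World frame = base frame: x ahead of the robot, y to its left, z up, the work surface at z = 0. Lengths are in mm, angles in rad, forces in N, time in s.
With the tool pointing down it reaches from about 350 to 975 mm from the base axis. Payload 7.1 kg.
Tool frame: the origin (TCP) lies at the very end of the fingers, on their centre line; the grasp point (between the pads) lies 19 mm behind it (ctrl.pinch_z is the z of the grasp point in the tool frame, in mm); z points along the fingers, y is the direction in which the jaws open and shut (so a half turn about z gives the same grasp; the last joint's range is limited). The gripper opens to 88 mm and grips with 3 to 60 N. Pads are 20 mm wide; open, the fingers measure 115 mm over their backs; the gripper's body (75 mm by 178 mm) begins 61 mm behind the grasp point.
Start: joints at [-1.132, 0.423, 1.63, -0, 1.089, -0.019], TCP at [276.249, -560.617, 222.675] pointing down, gripper open.
Joint ranges: [-3, 3], [-0.9, 2.11], [0.09, 2.58], [-1.31, 4.45], [0.11, 2.69], [-2.54, 2.54]. Speed limits (rad/s): [2.39, 2.39, 3.01, 3.14, 3.14, 3.14].

### API

Orientations are given as a rotation vector (axis times angle).
In Python, from workcell import get_obs, optics, ctrl gives the robot as it stands.
- The arm moves only by the shell command python3 -m jog 'ROWS'. ROWS is a JSON object of lists of equal length, an entry for each row: "delta_rot": the turn, a rotation vector about the tool's x, y, z in rad, a list of three; "translation": the shift along the tool's x, y, z in mm, a list of three; "hand": the opening, from -1 (shut) to 1 (fully open). In form: {"delta_rot": [[rx, ry, rz], ...], "translation": [[x, y, z], ...], "hand": [hand, ...]}. A call has 1 to 5 rows; each row is the pose to reach, as a shift and turn from the pose commanded when the call began, along the tool's axes at that moment; what a row does not reach only later rows make up. A row lasts 1/10 s, in which the tool goes at most 50 mm and 8.59 degrees, less where a joint would pass 70% of its speed; a pose out of reach is approached as far as the arm can. A call with a gripper value outside its range is refused whole. The fingers move at their own pace and stop on an object; the grip force is fixed at half the most. Time passes only in rows, so rows that repeat a pose let the fingers close. It gives the time, the measured TCP pose, the force and the opening at its end, in the units of the state.
- get_obs(): the state, without advancing time (a new reading comes with each control period).
- optics.get_image(name): name is "scene" or "top"; returns the picture (480x640x3 uint8, red, green, blue); there is no depth.
- optics.calibration(name): a dict with "intrinsics" (3x3 intrinsics, pixels), "cam_to_world" (4x4, takes a point from camera to world coordinates). Camera axes: x right, y up, looking along -z (the intrinsics and any distortion apply to the point x, -y, -z); pixel columns grow to the right and rows downward; lengths in mm; the calibration is good to about 2 mm. A picture is of the moment at which its call begins. calibration takes no time and is no camera call.
- ctrl.close_job(): hands the job in, once; it reports no verdict.
The state is a dict: "t": time; "qpos": joint angles; "qvel": joint speeds; "joint_torque": joint torques, N m; "ee_pos": TCP position; "orientation": TCP orientation; "ft_force": force on the tool from outside, world axes, zero at the start; "moment": the same for the moment, N m; "width": finger opening in mm.
Only numpy, scipy, OpenCV 4.12 (cv2) and the standard library are available. Lean on these libraries where they do the work, as an engineer would, in place of code of your own. Each camera call takes 0.05 s, during which the arm holds its last target. There are 200 camera calls.

### The job

Take the yellow crop marker out of the wooden rack, push its blade fully home into the slot on the blue pot carrier, and let go of it. Then take the carrier by the middle of its wooden handle bar, lift it to about 15 cm above the bench and finish while holding it there, steady and level, with the marker and both pots still in it. Leave the other markers and everything else on the bench alone.

Things in the scene. Friction and masses are not known exactly. Their poses are not given: they have to be found in the camera images.
- carrier: blue open pot carrier, loose, about 0.7 kg loaded (+-20 %), balanced within 10 mm of the bar middle. Tray 80 (x) by 230 (y) mm, walls 45 high; 155 mm uprights at its y ends (34 wide in x) carry a wooden handle bar along y. On its +x side the slot block, 56 (x) by 40 (y) by 50 mm tall, x = 40 to 96 mm. Origin: centre of the underside, on the bench; z up
- carrier_handle (a point): middle of the carrier's wooden handle bar, 145 mm above the carrier's underside. The bar is 18 mm thick (carrier x), 20 mm tall, 214 mm long along carrier y; same axes as the carrier
- carrier_slot (a point): centre of the mouth of the marker slot, on the top face of the carrier's slot block, at x = 68, y = 0, z = 50 mm of the carrier; same axes as the carrier. The slot is 26 mm long (carrier x), 10 mm wide (carrier y), 46 mm deep, square-edged
- marker_yellow: yellow crop marker, 30 g: flat blade 20 (x) by 4 (y) by 42 mm tall under a head 34 (x) by 18 (y) by 45 mm tall; the head's underside is the shoulder that stops on the slot's mouth. Origin: centre of the blade's lower edge, z up; fully home it lies 42 mm below the mouth. A half turn about z makes no difference. It may lean a little in its loose slot
- marker_red: red crop marker, same size and shape as the yellow one; a bystander that stays in the rack. Origin at the centre of the blade's lower edge, z up through the head
- marker_white: white crop marker, same size and shape as the yellow one; a bystander that stays in the rack. Origin at the centre of the blade's lower edge, z up through the head
- rack: wooden marker rack, fixed to the bench: block 180 (x) by 50 (y) by 50 mm tall with three slots (each 25 by 8 mm, long side along rack x) at x = -60, 0, 60 mm, in which the markers stand fully home, in any order; heads rise 45 mm above its top. Origin: centre of its underside; z up
- pot_a: brown pot with a seedling, 66 mm across, 58 mm tall (leaves reach about 45 mm higher and are not felt), standing loose in the carrier's -y end at y = -72 mm. Origin: centre of its underside; about 0.11 kg, varies
- pot_b: the like pot in the carrier's +y end, y = +72 mm
- spare_pot: black pot with a seedling, 66 mm across, 58 mm tall, a bystander. Origin under its centre
- spray_bottle: white bottle with a red cap, 64 mm across, 170 mm tall, a bystander. Origin under its centre
- seed_jar: amber jar with a steel lid, 60 mm across, 80 mm tall, a bystander. Origin under its centre
- trowel: hand trowel lying flat, 280 mm long, a bystander. Origin on the bench at its middle, blade to its +x
- label_spool: wooden spool standing on end, 70 mm across, 53 mm tall, a bystander. Origin under its centre

How it is judged (in metres and radians):
On the way, in this order (a step that is already met when the one before it is completed fails the run):
1. the yellow marker is fully home in the carrier's slot and let go, the carrier still on the bench (x of marker_yellow in the frame of carrier_slot between -0.006 and 0.006 m and y of marker_yellow in the frame of carrier_slot between -0.006 and 0.006 m and z of marker_yellow in the frame of carrier_slot between -0.048 and -0.036 m and angle between the z axis of marker_yellow and the z axis of carrier, either way round below 0.12 rad and contact force between marker_yellow and the fingers below 0.05 N and height (world z) of carrier below 0.01 m), for 0.2 s.
2. the carrier is lifted clear of the bench by its handle (height (world z) of carrier above 0.04 m and distance between the grasp point and carrier_handle below 0.05 m and contact force between carrier and the fingers above 1 N), for 0.2 s.
At the end, for the whole second after the job is handed in: only the fingers hold the carrier, within 50 mm of the bar's middle, its underside 100 to 210 mm above the bench, within 0.12 rad of level, still (under 30 mm/s, 0.15 rad/s); the yellow marker is within 6 mm of fully home in its slot and both pots stand within 20 mm of their places in the carrier (height (world z) of carrier between 0.1 and 0.21 m and distance between the grasp point and carrier_handle below 0.05 m and angle between carrier's own z axis and vertical below 0.12 rad and linear speed of carrier below 0.03 m/s and angular speed of carrier below 0.15 rad/s and contact force between carrier and the fingers above 1 N and contact force between carrier and rack below 0.1 N and contact force between carrier and spare_pot below 0.1 N and contact force between carrier and spray_bottle below 0.1 N and contact force between carrier and seed_jar below 0.1 N and contact force between carrier and trowel below 0.1 N and contact force between carrier and label_spool below 0.1 N and x of marker_yellow in the frame of carrier_slot between -0.006 and 0.006 m and y of marker_yellow in the frame of carrier_slot between -0.006 and 0.006 m and z of marker_yellow in the frame of carrier_slot between -0.048 and -0.036 m and angle between the z axis of marker_yellow and the z axis of carrier, either way round below 0.12 rad and x of pot_a in the frame of carrier between -0.02 and 0.02 m and y of pot_a in the frame of carrier between -0.0915 and -0.0515 m and z of pot_a in the frame of carrier between -0.003 and 0.014 m and angle between the z axis of each of pot_a, pot_b and the z axis of carrier, either way round below 0.2 rad and x of pot_b in the frame of carrier between -0.02 and 0.02 m and y of pot_b in the frame of carrier between 0.0515 and 0.0915 m and z of pot_b in the frame of carrier between -0.003 and 0.014 m); the arm keeps its last pose, push and grip.
It fails at once if the carrier tips by more than 0.3 rad (angle between carrier's own z axis and vertical above 0.3 rad).
It fails at once if the red or white marker is moved out of its place (over 15 mm) (distance of any of marker_red, marker_white from where it was at the start of the episode above 0.015 m).
It fails at once if a bystander on the bench is moved by more than 30 mm (distance of any of spare_pot, spray_bottle, seed_jar, trowel, label_spool from where it was at the start of the episode above 0.03 m).
It also fails if it takes over 58 s, if anything falls off the work surface, if the arm or the gripper's body presses on something with over 40 N, if the wrist force passes 120 N, or if a joint passes its speed limit or range.

## Working session

There is one attempt and no reset: what is moved stays moved. The work goes in short steps, Python scripts to look and compute and a shell command to move; the robot and the scene stay as the last step left them, time stands still between calls to the robot, and variables do not carry over. Pictures are saved under pics/ and viewed, about 8 in all and at most 12, crops included, and the job is handed in when it is done.

```bash
mkdir -p pics; python3 - <<'E'
from workcell import get_obs, optics, ctrl
import cv2
for n in ("scene","top"):
    cv2.imwrite(f"pics/{n}0.png",optics.get_image(n)[:,:,::-1])
    c=optics.calibration(n); print(n,c)
print(get_obs(),ctrl.pinch_z)
E
```

```text
scene {'intrinsics': array([[485.02599297,   0.        , 315.12170327],
       [  0.        , 485.02599297, 246.44998094],
       [  0.        ,   0.        ,   1.        ]]), 'cam_to_world': array([[-1.87643906e-01, -8.42143929e-01,  5.05552536e-01,
         1.21819821e+03],
       [ 9.82181240e-01, -1.66361937e-01,  8.74283588e-02,
         1.13010338e+02],
       [ 1.04774376e-02,  5.12949616e-01,  8.58354772e-01,
         1.21674196e+03],
       [ 0.00000000e+00,  0.00000000e+00,  0.00000000e+00,
         1.00000000e+00]])}
top {'intrinsics': array([[583.81843809,   0.        , 323.05449046],
       [  0.        , 583.81843809, 254.47600508],
       [  0.        ,   0.        ,   1.        ]]), 'cam_to_world': array([[-2.63145495e-02,  9.87719961e-01, -1.54002674e-01,
         2.95454919e+02],
       [-9.99649464e-01, -2.55511452e-02,  6.93461443e-03,
         6.41561219e+00],
       [ 2.91451240e-03,  1.54131172e-01,  9.88046096e-01,
         1.84172488e+03],
       [ 0.00000000e+00,  0.00000000e+00,  0.00000000e+00,
         1.00000000e+00]])}
{'t': 0.1, 'qpos': array([-1.13199106e+00,  4.23790676e-01,  1.63057659e+00,  3.11889586e-06,
        1.08859995e+00, -1.89963550e-02]), 'qvel': array([ 0.00056266, -0.00161531, -0.00133538,  0.00099004,  0.00036061,
       -0.00068275]), 'joint_torque': array([-1.08568740e-03, -5.45618105e+01, -2.74322337e+01,  6.45156065e-02,
        1.88498822e-02, -8.83321559e-05]), 'ee_pos': array([ 276.0548552 , -560.1881253 ,  221.97756822]), 'orientation': array([-3.05833920e+00, -7.12542416e-01,  4.45459740e-04]), 'ft_force': array([ 0.16794497, -0.45976954,  0.16470639]), 'moment': array([-0.01092855, -0.03995179,  0.00557093]), 'width': 87.68969129136117} -18.700000000000003
```

View pics/top0.png

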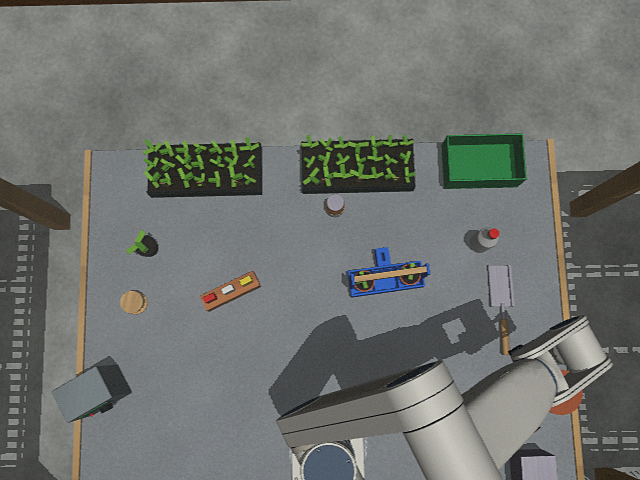

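View pics/scene0.png

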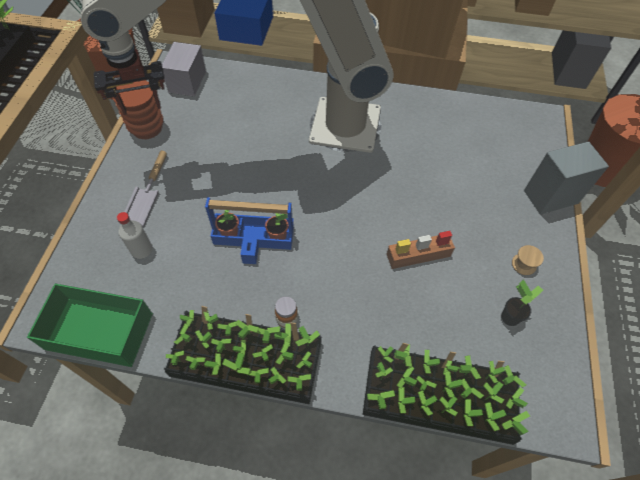

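```bash
python3 - <<'E'
import cv2,numpy as np
t=cv2.imread("pics/top0.png");s=cv2.imread("pics/scene0.png")
def crop(im,x,y,w,h,k):
    c=cv2.resize(im[y:y+h,x:x+w],None,fx=k,fy=k,interpolation=cv2.INTER_CUBIC)
    for i in range(0,w,10):
        cv2.line(c,(i*k,0),(i*k,6),(0,255,255),1)
        if i%20==0: cv2.putText(c,str(x+i),(i*k,16),0,.35,(0,255,255),1)
    for j in range(0,h,10):
        cv2.line(c,(0,j*k),(6,j*k),(0,255,255),1)
        if j%20==0: cv2.putText(c,str(y+j),(8,j*k+4),0,.35,(0,255,255),1)
    return c
a=np.hstack([crop(t,340,240,100,75,4),crop(t,190,255,100,75,4)])
b=np.hstack([crop(s,200,190,100,75,4),crop(s,375,210,100,75,4)])
cv2.imwrite("pics/m0.png",np.vstack([a,b]))
E
```

```text
(no output)
```

View pics/m0.png

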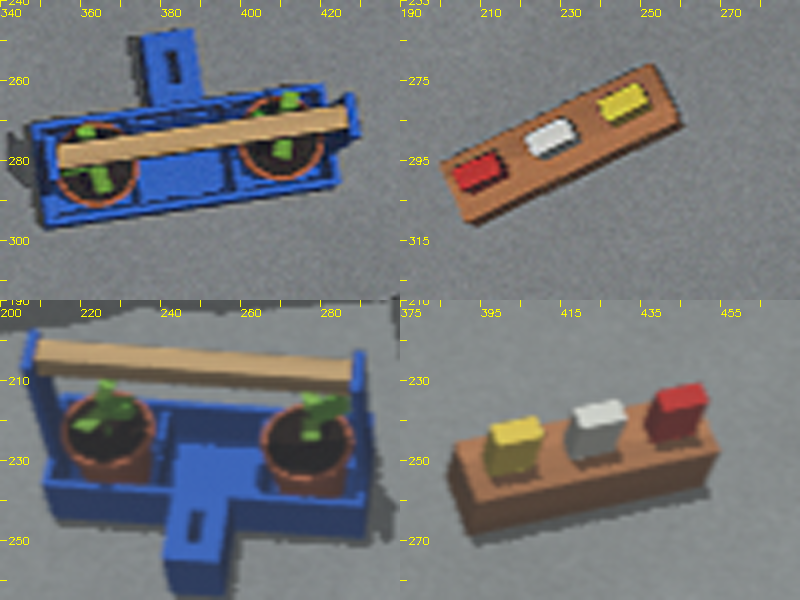

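The top view shows the carrier at about (390,275) px with its slot at about (382,256), and the rack with the yellow marker at about (246,280). The scene view shows the slot at about (249,246) and the yellow marker at about (403,247). Next I fit poses from the colour masks in both views.

```bash
cat >fit.py <<'E'
import cv2,numpy as np
from scipy.optimize import least_squares
from workcell import get_obs,optics,ctrl
C={n:optics.calibration(n) for n in("scene","top")}
def proj(n,P):
    c=C[n];T=np.linalg.inv(c["cam_to_world"]);q=np.atleast_2d(P)@T[:3,:3].T+T[:3,3]
    q=q*[1,-1,-1];q=q@c["intrinsics"].T;return q[:,:2]/q[:,2:]
def box(cx,cy,z0,z1,sx,sy):
    return np.array([[cx+a*sx/2,cy+b*sy/2,z] for a in(-1,1) for b in(-1,1) for z in(z0,z1)],float)
def place(p,B):
    c,s=np.cos(p[2]),np.sin(p[2]);return B@np.array([[c,-s,0],[s,c,0],[0,0,1]]).T+[p[0],p[1],0]
def hullmom(n,P):
    h=cv2.convexHull(proj(n,P).astype(np.float32));return mom(cv2.moments(h),h)
def mom(m,_=None):
    x,y=m["m10"]/m["m00"],m["m01"]/m["m00"]
    return x,y,.5*np.arctan2(2*m["mu11"],m["mu20"]-m["mu02"]),m["m00"]
def mask(im,lo,hi,win):
    x,y,w,h=win;hsv=cv2.cvtColor(im,cv2.COLOR_RGB2HSV)
    m=np.zeros(im.shape[:2],np.uint8);m[y:y+h,x:x+w]=cv2.inRange(hsv,lo,hi)[y:y+h,x:x+w]
    k,l,st,_=cv2.connectedComponentsWithStats(m);i=1+np.argmax(st[1:,4]);return (l==i).astype(np.uint8)
HEAD=box(0,0,50,95,34,18); BAR=box(0,0,135,155,18,214)
def fit(obs,B,p0):  # obs {cam:(x,y,ang,area)}
    def r(p,per=False):
        o=[]
        for n,m in obs.items():
            h=hullmom(n,place(p,B));d=np.arctan(np.tan(h[2]-m[2]))
            o+=[h[0]-m[0],h[1]-m[1],10*d]
        return o
    s=least_squares(r,p0,x_scale=[1,1,.01],diff_step=1e-4);return s.x,np.round(r(s.x),2)
E
python3 - <<'E'
from fit import *
im={n:cv2.imread(f"pics/{n}0.png")[:,:,::-1].copy() for n in C}
Y=((22,120,60),(35,255,255)); W=((10,60,90),(24,170,255)); 
w={"top":((225,265,40,30),(345,255,95,40)),"scene":((385,230,40,40),(200,190,100,35))}
oy={n:mom(cv2.moments(mask(im[n],*Y,w[n][0]),True)) for n in C}
ob={n:mom(cv2.moments(mask(im[n],*W,w[n][1]),True)) for n in C}
print("yellow",oy);print("bar",ob)
for nm,o,B,p0 in(("yellow",oy,HEAD,[500,150,.46]),("bar",ob,BAR,[540,-100,.12])):
    for sub in (o,{"top":o["top"]},{"scene":o["scene"]}):
        p,r=fit(sub,B,p0);print(nm,list(sub),p.round(3),r,[round(hullmom(n,place(p,B))[3]) for n in sub])
    if nm=="bar": 
        p,_=fit(o,B,p0)
        for n in C: print("slot pred",n,proj(n,place(p,np.array([[68,0,50.]]))))
E
```

```text
yellow {'scene': (403.84415584415586, 242.92207792207793, np.float64(-0.1345706359454621), 77.0), 'top': (245.34177215189874, 280.45569620253167, np.float64(-0.4216972190441414), 79.0)}
bar {'scene': (245.9208633093525, 205.44424460431654, np.float64(0.052209727957304705), 556.0), 'top': (390.12820512820514, 273.6969696969697, np.float64(-0.14034001333331528), 429.0)}
yellow ['scene', 'top'] [492.248 233.875   1.93 ] [-0.63  1.86 -5.54 -0.48  1.64  1.04] [194, 97]
yellow ['top'] [497.241 232.381   2.033] [-0. -0. -0.] [97]
yellow ['scene'] [486.522 235.5    -7.563] [ 0.16  0.22 -5.51] [193]
bar ['scene', 'top'] [ 4.97303e+02 -2.01931e+02  1.32000e-01] [ 0.58  0.41  0.01  0.68  0.16 -0.18] [775, 503]
bar ['top'] [ 4.97818e+02 -1.99931e+02  1.15000e-01] [ 0.  0. -0.] [504]
bar ['scene'] [ 4.96293e+02 -2.03802e+02  1.33000e-01] [0. 0. 0.] [775]
slot pred scene [[247.25226075 245.46678067]]
slot pred top [[383.26274174 256.12499044]]
```

```bash
python3 - <<'E'
from fit import *
im={n:cv2.imread(f"pics/{n}0.png")[:,:,::-1].copy() for n in C}
w={"top":((225,265,40,30),(345,255,95,40),(375,248,14,16)),"scene":((385,230,40,40),(200,190,100,35),(240,236,16,20))}
Y=((20,90,30),(38,255,255)); W=((11,70,50),(26,190,255))
mk={n:(mask(im[n],*Y,w[n][0]),mask(im[n],*W,w[n][1])) for n in C}
oy={n:mom(cv2.moments(mk[n][0],True)) for n in C}; ob={n:mom(cv2.moments(mk[n][1],True)) for n in C}
sl={}
for n in C:
    x,y,ww,h=w[n][2];g=im[n][y:y+h,x:x+ww,2].astype(float)
    m=np.clip(np.percentile(g,75)*.7-g,0,None); Yy,X=np.mgrid[y:y+h,x:x+ww]
    if n=="top": print(g.astype(int)); 
    else: print(g.astype(int))
for nm,o,B,p0 in(("yellow",oy,HEAD,[490,132,-1.1]),("yellow",oy,HEAD,[490,132,.45]),("bar",ob,BAR,[500,-200,.12])):
    for sub in (o,{"top":o["top"]},{"scene":o["scene"]}):
        p,r=fit(sub,B,p0);print(nm,list(sub),p.round(3),r,[(round(hullmom(n,place(p,B))[3]),sub[n][3]) for n in sub])
v=np.hstack([cv2.resize(np.dstack([mk[n][i]*255]*3)//2+im[n][:,:,::-1]//2,None,fx=1,fy=1)[b[1]-5:b[1]+35,b[0]-5:b[0]+95] for n in C for i,b in enumerate(w[n][:2])])
cv2.imwrite("pics/mask.png",np.vstack([cv2.resize(v[:,:200],None,fx=4,fy=4),cv2.resize(v[:,200:],None,fx=4,fy=4)]))
E
```

```text
[[116 117 123 152 185 186 186 186 186 186 186 186 185 186 186 187]
 [181 181 181 185 188 187 186 186 186 186 186 186 186 185 186 186]
 [123 131 152 175 187 188 187 187 187 187 187 186 187 187 186 187]
 [ 93  97 129 172 187 188 187 187 187 187 187 188 187 186 188 187]
 [ 92  95 130 174 187 187 187 187 187 188 188 187 188 186 188 187]
 [ 92  98 142 185 188 187 187 186 184 186 185 186 187 187 188 187]
 [ 94 105 150 187 188 188 186 169 145 155 159 173 187 188 188 187]
 [ 93 110 154 187 188 188 180 145  96  98 112 153 185 188 188 186]
 [ 96 128 172 188 188 188 177 136  90  92 119 165 186 188 187 179]
 [ 95 131 175 187 188 188 173 127  87  93 130 174 188 188 188 177]
 [ 91 140 186 188 188 188 167 109  82  95 136 180 188 188 188 168]
 [ 92 141 187 188 188 188 162  98  78  93 143 187 188 188 188 162]
 [108 149 187 188 187 186 159  90  75  94 146 186 188 188 188 163]
 [145 169 187 188 187 185 155  88  78 103 152 187 188 188 186 156]
 [155 179 188 187 188 187 169 129 117 137 170 187 188 188 177 138]
 [154 181 188 188 188 187 187 185 185 186 187 187 188 187 176 135]
 [159 187 189 187 187 187 18
[... 1287 characters left out ...]
, (98, 89.0)]
yellow ['top'] [496.29  231.411  -1.2  ] [-0.  0. -0.] [(97, 89.0)]
yellow ['scene'] [496.415 232.994  -0.974] [0. 0. 0.] [(189, 168.0)]
yellow ['scene', 'top'] [496.346 232.24    1.962] [-0.25 -0.06  0.79 -0.27 -0.01 -0.2 ] [(194, 168.0), (98, 89.0)]
yellow ['top'] [496.29  231.411   1.942] [ 0. -0.  0.] [(97, 89.0)]
yellow ['scene'] [496.415 232.994  -0.974] [-0. -0.  0.] [(189, 168.0)]
bar ['scene', 'top'] [ 4.97220e+02 -2.00806e+02  1.21000e-01] [ 0.16  0.27  0.01  0.22  0.18 -0.06] [(775, 563.0), (503, 444.0)]
bar ['top'] [ 4.97762e+02 -2.00174e+02  1.15000e-01] [-0.  0. -0.] [(504, 444.0)]
bar ['scene'] [ 4.96444e+02 -2.01454e+02  1.23000e-01] [-0.  0. -0.] [(774, 563.0)]
```

View pics/mask.png

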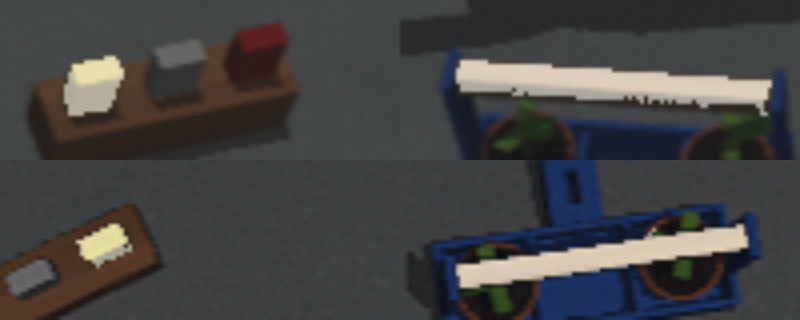

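```bash
cat >go.py <<'E'
import sys,numpy as np
from scipy.spatial.transform import Rotation as R
from workcell import get_obs
def go(x,y,z,yaw):
    o=get_obs();r=R.from_rotvec(o["orientation"])
    g=R.from_euler("z",yaw)*R.from_euler("x",np.pi)
    print("t",round(o["t"],2),"ee",o["ee_pos"].round(1),"yaw",r.as_matrix()[:2,0].round(3),round(float(np.arctan2(*r.as_matrix()[1::-1,0])),3),"w",round(o["width"],1),"F",o["ft_force"].round(1))
    print("tr",r.inv().apply(np.array([x,y,z])-o["ee_pos"]).round(1),"rot",(r.inv()*g).as_rotvec().round(3))
if __name__=="__main__": go(*map(float,sys.argv[1:]))
E
python3 - <<'E'
from fit import *
def ray(n,u,v,z):
    c=C[n];M=c["cam_to_world"];d=np.linalg.solve(c["intrinsics"],[u,v,1])*[1,-1,-1];d=M[:3,:3]@d
    return (M[:3,3]+d*(z-M[2,3])/d[2]).round(1)
print(ray("top",382.1,256.3,50),ray("scene",248.4,246.1,50))
print(ray("top",381.1,247.5,50), "block far edge")
E
python3 go.py 496.3 232.2 200 1.97
```

```text
[ 564.3 -189.3   50. ] [ 566.1 -189.3   50. ]
[ 592.  -187.4   50. ] block far edge
t 0.1 ee [ 276.1 -560.2  222. ] yaw [0.897 0.442] 0.458 w 87.7 F [ 0.2 -0.5  0.2]
tr [ 547.8 -613.4   22.8] rot [-1.000e-03 -1.000e-03 -1.512e+00]
```

```bash
python3 -m jog '{"delta_rot":[[0,0,-1.51],[0,0,-1.51],[0,0,-1.51],[0,0,-1.51],[0,0,-1.51]],"translation":[[548,-613,23],[548,-613,23],[548,-613,23],[548,-613,23],[548,-613,23]],"hand":[1,1,1,1,1]}'; python3 go.py 496.3 232.2 200 1.97
```

```text
t: 0.6
ee_pos: [343.2, -317.9, 215.4]
orientation: [-2.581, -1.791, -0.0]
ft_force: [0.3, -0.4, -0.3]
width: 87.9
t 0.6 ee [ 343.2 -317.9  215.4] yaw [0.35  0.937] 1.213 w 87.9 F [ 0.3 -0.4 -0.3]
tr [568.9 -49.1  15.6] rot [-0.    -0.    -0.757]
```

```bash
python3 -m jog '{"delta_rot":[[0,0,-0.757],[0,0,-0.757],[0,0,-0.757],[0,0,-0.757],[0,0,-0.757]],"translation":[[569,-49,16],[569,-49,16],[569,-49,16],[569,-49,16],[569,-49,16]],"hand":[1,1,1,1,1]}'; python3 go.py 496.3 232.2 200 1.97
```

```text
t: 1.1
ee_pos: [411.7, -77.5, 208.7]
orientation: [1.745, 2.612, 0.0]
ft_force: [0.7, -0.9, -0.3]
width: 87.8
t 1.1 ee [411.7 -77.5 208.7] yaw [-0.383  0.924] 1.964 w 87.8 F [ 0.7 -0.9 -0.3]
tr [253.7 196.8   8.7] rot [ 0.     0.    -0.006]
```

```bash
python3 -m jog '{"delta_rot":[[0,0,-0.006],[0,0,-0.006],[0,0,-0.006],[0,0,-0.006],[0,0,-0.006]],"translation":[[254,197,9],[254,197,9],[254,197,9],[254,197,9],[254,197,9]],"hand":[1,1,1,1,1]}' >/dev/null; python3 go.py 496.3 232.2 130 1.97
```

```text
t 1.6 ee [479.  163.4 201.5] yaw [-0.383  0.924] 1.964 w 88.3 F [ 1.3 -0.6 -0.6]
tr [56.9 42.4 71.5] rot [-0.     0.    -0.006]
```

```bash
python3 -m jog '{"delta_rot":[[0,0,-0.006],[0,0,-0.006],[0,0,-0.006],[0,0,-0.006],[0,0,-0.006]],"translation":[[57,42,71],[57,42,71],[57,42,71],[57,42,71],[57,42,71]],"hand":[1,1,1,1,1]}' >/dev/null; python3 go.py 496.3 232.2 61.5 1.97
python3 - <<'E'
from workcell import optics
import cv2,numpy as np
a=optics.get_image("top")[225:325,180:310,::-1];b=optics.get_image("scene")[190:290,350:480,::-1]
cv2.imwrite("pics/g1.png",cv2.resize(np.hstack([a,b]),None,fx=3,fy=3,interpolation=cv2.INTER_CUBIC))
E
```

```text
t 2.1 ee [496.1 229.3 131.4] yaw [-0.388  0.922] 1.969 w 88.0 F [-0.  -0.4  0.7]
tr [ 2.6  1.3 69.9] rot [ 0.001  0.    -0.001]
```

View pics/g1.png

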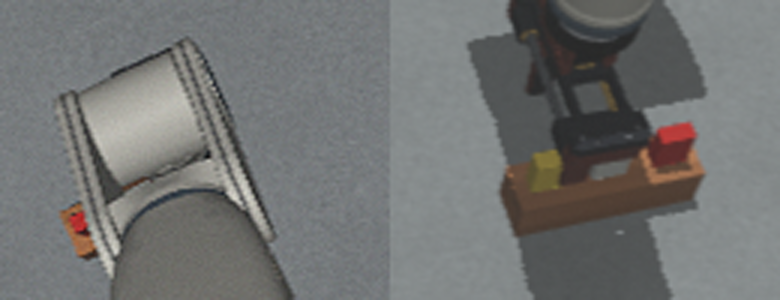

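```bash
python3 - <<'E'
from fit import *
o=get_obs();p=o["ee_pos"]
from scipy.spatial.transform import Rotation as R
r=R.from_rotvec(o["orientation"])
for q in ([0,0,0],[0,44,0],[0,-44,0],[0,44,-19],[0,-44,-19],[0,0,-80]):
    u=proj("scene",p+r.apply(q))[0]; print(q,u.round(1),"crop",((u-[350,190])*3+[390,0]).round())
u=proj("scene",np.array([496.3,232.2,95]))[0];print(u,((u-[350,190])*3+[390,0]).round())
E
```

```text
[0, 0, 0] [405.  234.4] crop [555. 133.]
[0, 44, 0] [410.  248.3] crop [570. 175.]
[0, -44, 0] [400.  220.9] crop [540.  93.]
[0, 44, -19] [411.3 244.5] crop [574. 164.]
[0, -44, -19] [401.2 216.9] crop [544.  81.]
[0, 0, -80] [410.3 217.3] crop [571.  82.]
[403.76747144 241.76813416] [551. 155.]
```

The view shows both fingertips on either side of the yellow marker, at about (540,80) and (575,170) in the crop, as predicted by projecting the TCP. I descend.

```bash
python3 -m jog '{"delta_rot":[[0,0,0],[0,0,0],[0,0,0],[0,0,0],[0,0,0]],"translation":[[0,0,30],[0,0,55],[0,0,69.5],[0,0,69.5],[0,0,69.5]],"hand":[1,1,1,1,1]}' ; python3 go.py 496.3 232.2 61.5 1.97
```

```text
t: 2.7
ee_pos: [496.5, 229.7, 62.1]
orientation: [1.738, 2.617, 0.001]
ft_force: [0.9, 0.6, 0.2]
width: 88.0
t 2.7 ee [496.5 229.7  62.1] yaw [-0.388  0.922] 1.969 w 88.0 F [0.9 0.6 0.2]
tr [2.4 0.7 0.6] rot [ 0.001 -0.    -0.001]
```

```bash
python3 -m jog '{"delta_rot":[[0,0,0],[0,0,0],[0,0,0],[0,0,0],[0,0,0]],"translation":[[0,0,0],[0,0,0],[0,0,0],[0,0,0],[0,0,0]],"hand":[-0.5,-0.5,-0.5,-0.5,-1]}' ; python3 go.py 496.3 232.2 61.5 1.97
```

```text
t: 3.2
ee_pos: [496.0, 230.0, 61.4]
orientation: [1.737, 2.618, 0.0]
ft_force: [0.5, -0.3, -0.2]
width: 51.2
t 3.2 ee [496.  230.   61.4] yaw [-0.389  0.921] 1.97 w 51.2 F [ 0.5 -0.3 -0.2]
tr [ 1.9  1.1 -0.1] rot [ 0. -0. -0.]
```

```bash
for i in 1; do python3 -m jog '{"delta_rot":[[0,0,0],[0,0,0],[0,0,0],[0,0,0],[0,0,0]],"translation":[[2,0.5,0],[2,0.5,0],[2,0.5,0],[2,0.5,0],[2,0.5,0]],"hand":[-1,-1,-1,-1,-1]}' ; done; python3 -m jog '{"delta_rot":[[0,0,0],[0,0,0],[0,0,0],[0,0,0],[0,0,0]],"translation":[[0,0,0],[0,0,0],[0,0,0],[0,0,0],[0,0,0]],"hand":[-1,-1,-1,-1,-1]}';python3 go.py 496.3 232.2 61.5 1.97
```

```text
t: 3.7
ee_pos: [495.6, 231.9, 61.2]
orientation: [-1.737, -2.618, 0.0]
ft_force: [0.1, -0.4, 0.6]
width: 17.8
t: 4.2
ee_pos: [495.6, 231.9, 61.2]
orientation: [1.737, 2.618, 0.0]
ft_force: [0.4, 0.5, -1.0]
width: 17.8
t 4.2 ee [495.6 231.9  61.2] yaw [-0.389  0.921] 1.97 w 17.8 F [ 0.4  0.5 -1. ]
tr [-0.   0.7 -0.3] rot [ 0.  0. -0.]
```

```bash
python3 -m jog '{"delta_rot":[[0,0,0],[0,0,0],[0,0,0],[0,0,0],[0,0,0]],"translation":[[0,0,-15],[0,0,-35],[0,0,-60],[0,0,-100],[0,0,-130]],"hand":[-1,-1,-1,-1,-1]}';python3 go.py 565 -189.5 200 0.14
```

```text
t: 4.7
ee_pos: [495.7, 232.0, 194.1]
orientation: [1.737, 2.617, 0.002]
ft_force: [0.2, 0.2, -0.4]
width: 17.8
t 4.7 ee [495.7 232.  194.1] yaw [-0.388  0.921] 1.97 w 17.8 F [ 0.2  0.2 -0.4]
tr [-415.3  -99.9   -6. ] rot [ 1.00e-03 -1.00e-03  1.83e+00]
```

```bash
python3 -m jog '{"delta_rot":[[0,0,1.83],[0,0,1.83],[0,0,1.83],[0,0,1.83],[0,0,1.83]],"translation":[[-415,-100,-6],[-415,-100,-6],[-415,-100,-6],[-415,-100,-6],[-415,-100,-6]],"hand":[-1,-1,-1,-1,-1]}';python3 go.py 565 -189.5 200 0.14
```

```text
t: 5.2
ee_pos: [535.9, -16.6, 196.0]
orientation: [2.58, 1.792, 0.001]
ft_force: [1.1, -0.2, -0.4]
width: 17.8
t 5.2 ee [535.9 -16.6 196. ] yaw [0.349 0.937] 1.214 w 17.8 F [ 1.1 -0.2 -0.4]
tr [-151.8   87.7   -3.9] rot [ 0.000e+00 -1.000e-03  1.074e+00]
```

```bash
python3 -m jog '{"delta_rot":[[0,0,1.074],[0,0,1.074],[0,0,1.074],[0,0,1.074],[0,0,1.074]],"translation":[[-152,88,-4],[-152,88,-4],[-152,88,-4],[-152,88,-4],[-152,88,-4]],"hand":[-1,-1,-1,-1,-1]}' >/dev/null;python3 go.py 565 -189.5 200 0.14
```

```text
t 5.7 ee [ 566.8 -191.4  200. ] yaw [0.896 0.444] 0.46 w 18.1 F [ 0.  -0.2 -0.7]
tr [-0.7 -2.5 -0. ] rot [ 0.001 -0.001  0.32 ]
```

```bash
python3 -m jog '{"delta_rot":[[0,0,0.32],[0,0,0.32],[0,0,0.32],[0,0,0.32],[0,0,0.32]],"translation":[[-0.7,-2.5,0],[-0.7,-2.5,20],[-0.7,-2.5,50],[-0.7,-2.5,80],[-0.7,-2.5,80]],"hand":[-1,-1,-1,-1,-1]}' >/dev/null;python3 go.py 565 -189.5 112 0.14
python3 - <<'E'
from fit import *
a=optics.get_image("top")[225:325,320:450,::-1];b=optics.get_image("scene")[185:285,185:315,::-1]
cv2.imwrite("pics/h1.png",cv2.resize(np.hstack([a,b]),None,fx=3,fy=3,interpolation=cv2.INTER_CUBIC))
p=get_obs()["ee_pos"]
for d in (-61.5,): print(p, ((proj("scene",p+[0,0,-53.5])-[185,185])*3+[390,0]).round(),((proj("scene",np.array([565.,-189.5,50]))-[185,185])*3+[390,0]).round())
E
```

```text
t 6.2 ee [ 561.9 -184.9  116.1] yaw [0.989 0.149] 0.15 w 17.8 F [-0.4  0.3  0.3]
tr [2.4 5.1 4.1] rot [-0.003  0.006  0.01 ]
[ 564.63177269 -185.79087968  119.50777867] [[582. 174.]] [[580. 182.]]
```

View pics/h1.png

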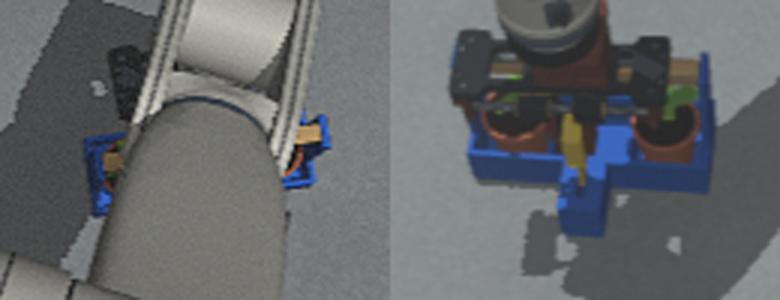

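```bash
python3 go.py 565 -189.5 120 0.14
```

```text
t 6.3 ee [ 564.6 -185.8  119.5] yaw [0.989 0.149] 0.15 w 17.7 F [-0.8 -1.2  1.6]
tr [-0.2  3.7 -0.5] rot [-0.     0.001  0.01 ]
```

```bash
python3 -m jog '{"delta_rot":[[0,0,0.01],[0,0,0.01],[0,0,0.01],[0,0,0.01]],"translation":[[0,3.7,0],[0,3.7,0],[0,3.7,0],[0,3.7,0]],"hand":[-1,-1,-1,-1]}' >/dev/null;python3 go.py 565 -189.5 112 0.14
python3 - <<'E'
from fit import *
im=optics.get_image("scene")[:,:,::-1].copy();k=8;x0,y0=215,205
c=cv2.resize(im[y0:y0+65,x0:x0+80],None,fx=k,fy=k,interpolation=cv2.INTER_CUBIC)
c0=c.copy();p=get_obs()["ee_pos"];z=p[2]-61.3
f=lambda P:((proj("scene",P)-[x0,y0]+.5)*k).astype(np.int32)
b=place([p[0],p[1],.14],box(0,0,z+8,z+50,20,4));h=place([p[0],p[1],.14],box(0,0,z+50,z+95,34,18))
s=place([565.2,-189.4,.13],box(0,0,50,50,26,10))
for q,col in((b,(0,0,255)),(h,(0,255,255)),(s,(255,255,255))): cv2.polylines(c,[cv2.convexHull(f(q))],True,col,1)
cv2.imwrite("pics/h2.png",np.hstack([c[:,100:500],c0[:,100:500]]))
E
```

```text
t 6.7 ee [ 565.6 -189.6  119.5] yaw [0.99  0.139] 0.14 w 18.1 F [-0.4 -0.2  0. ]
tr [-0.6 -0.2  7.5] rot [ 0.    -0.001 -0.   ]
```

View pics/h2.png

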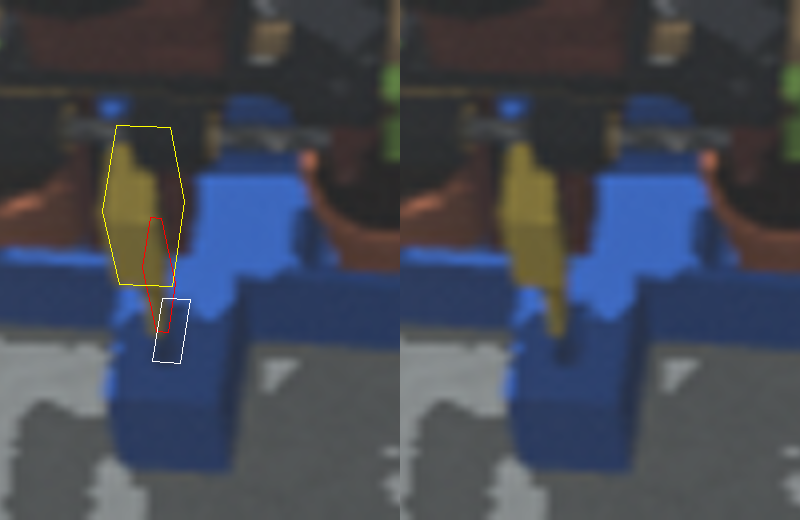

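```bash
python3 -m jog '{"delta_rot":[[0,0,0],[0,0,0],[0,0,0],[0,0,0],[0,0,0]],"translation":[[-0.7,-1.1,8],[-0.7,-1.1,15],[-0.7,-1.1,20],[-0.7,-1.1,24],[-0.7,-1.1,28]],"hand":[-1,-1,-1,-1,-1]}';python3 go.py 565 -188.5 61.5 0.14
```

```text
t: 7.25
ee_pos: [564.3, -188.4, 90.1]
orientation: [-3.134, -0.219, 0.001]
ft_force: [0.4, 0.6, -1.2]
width: 17.8
t 7.25 ee [ 564.3 -188.4   90.1] yaw [0.99  0.139] 0.14 w 17.8 F [ 0.4  0.6 -1.2]
tr [ 0.7  0.2 28.6] rot [-0.  0. -0.]
```

```bash
python3 -m jog '{"delta_rot":[[0,0,0],[0,0,0],[0,0,0],[0,0,0],[0,0,0]],"translation":[[0,0,8],[0,0,15],[0,0,21],[0,0,25.5],[0,0,25.5]],"hand":[-1,-1,-1,-1,-1]}';python3 go.py 565 -188.5 61.5 0.14
```

```text
t: 7.75
ee_pos: [563.9, -188.4, 64.4]
orientation: [-3.133, -0.219, 0.002]
ft_force: [-0.1, -0.4, 0.3]
width: 17.6
t 7.75 ee [ 563.9 -188.4   64.4] yaw [0.99  0.139] 0.14 w 17.6 F [-0.1 -0.4  0.3]
tr [1.  0.3 2.9] rot [-0.001  0.001 -0.   ]
```

```bash
python3 -m jog '{"delta_rot":[[0,0,0],[0,0,0],[0,0,0],[0,0,0],[0,0,0]],"translation":[[0,0,1],[0,0,2],[0,0,3],[0,0,3.7],[0,0,3.7]],"hand":[-1,-1,-1,-1,-1]}';python3 go.py 565 -188.5 61.5 0.14
```

```text
t: 8.25
ee_pos: [564.4, -188.5, 61.5]
orientation: [-3.134, -0.219, -0.0]
ft_force: [-0.0, -0.1, -0.8]
width: 18.0
t 8.25 ee [ 564.4 -188.5   61.5] yaw [0.99  0.139] 0.14 w 18.0 F [-0.  -0.1 -0.8]
tr [0.6 0.1 0. ] rot [-0. -0. -0.]
```

```bash
python3 -m jog '{"delta_rot":[[0,0,0],[0,0,0],[0,0,0],[0,0,0],[0,0,0]],"translation":[[0,0,0.7],[0,0,1.4],[0,0,2],[0,0,2],[0,0,2]],"hand":[-1,-1,-1,-1,-1]}';python3 go.py 565 -188.5 61.5 0.14
```

```text
t: 8.75
ee_pos: [564.5, -188.6, 61.1]
orientation: [3.134, 0.219, 0.001]
ft_force: [-4.7, 1.7, 14.0]
width: 17.7
t 8.75 ee [ 564.5 -188.6   61.1] yaw [0.99  0.139] 0.14 w 17.7 F [-4.7  1.7 14. ]
tr [ 0.5  0.  -0.4] rot [ 0. -0. -0.]
```

```bash
python3 -m jog '{"delta_rot":[[0,0,0],[0,0,0],[0,0,0],[0,0,0],[0,0,0]],"translation":[[0,0,-1],[0,0,-1.5],[0,0,-1.5],[0,0,-1.5],[0,0,-1.5]],"hand":[-1,-1,0.2,0.2,0.2]}';python3 -m jog '{"delta_rot":[[0,0,0],[0,0,0],[0,0,0],[0,0,0],[0,0,0]],"translation":[[0,0,0],[0,0,0],[0,0,0],[0,0,-30],[0,0,-70]],"hand":[0.2,0.2,0.2,0.2,0.2]}'
```

```text
t: 9.25
ee_pos: [564.3, -188.5, 60.8]
orientation: [-3.134, -0.219, 0.0]
ft_force: [0.6, 0.4, -0.5]
width: 38.0
t: 9.75
ee_pos: [562.7, -187.9, 129.7]
orientation: [-3.132, -0.219, 0.007]
ft_force: [0.5, -0.3, -0.0]
width: 52.5
```

```bash
python3 -m jog '{"delta_rot":[[0,0,0],[0,0,0],[0,0,0],[0,0,0]],"translation":[[0,0,-50],[0,0,-90],[0,0,-120],[0,0,-120]],"hand":[1,1,1,1]}' >/dev/null; python3 go.py 470 -130 260 1.70
python3 - <<'E'
from fit import *
im=optics.get_image("scene")[:,:,::-1].copy();k=7;x0,y0=200,190
cv2.imwrite("pics/i1.png",cv2.resize(im[y0:y0+80,x0:x0+105],None,fx=k,fy=k,interpolation=cv2.INTER_CUBIC))
s=place([565.,-188.5,.14],HEAD);print(((proj("scene",s)-[x0,y0]+.5)*k).round())
E
```

```text
t 10.15 ee [ 566.9 -189.4  256.1] yaw [0.99  0.139] 0.14 w 81.1 F [ 0.6  0.6 -0.5]
tr [-87.7 -72.3  -4.9] rot [ 0.009 -0.003 -1.56 ]
[[328. 357.]
 [315. 297.]
 [372. 359.]
 [361. 299.]
 [317. 430.]
 [304. 371.]
 [362. 432.]
 [350. 373.]]
```

View pics/i1.png

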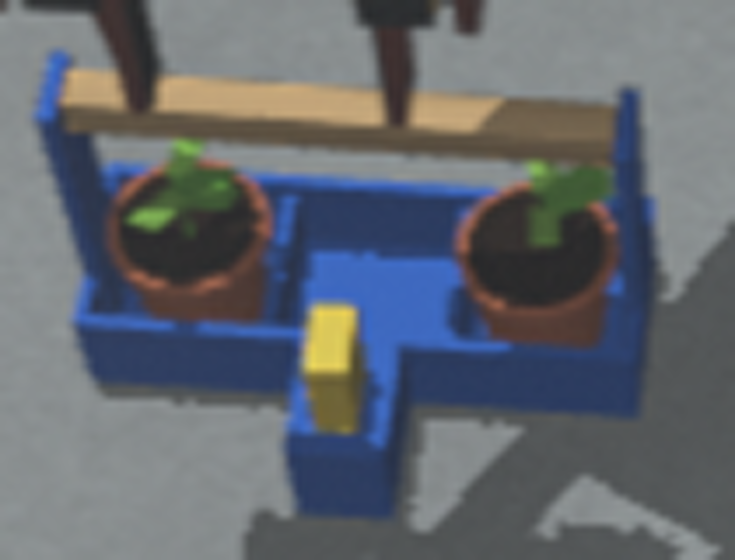

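The marker is seated: its head's lower edge is at about (317–358, 430) in the crop and the home pose predicts (317–362, 431). Next I move over the handle.

```bash
python3 go.py 497.3 -200.5 230 1.70 | tail -1; python3 -m jog '{"delta_rot":[[0,0,-1.56],[0,0,-1.56],[0,0,-1.56],[0,0,-1.56],[0,0,-1.56]],"translation":[[-70,1.5,0],[-70,1.5,0],[-70,1.5,0],[-70,1.5,0],[-70,1.5,0]],"hand":[1,1,1,1,1]}' >/dev/null; python3 go.py 497.3 -200.5 210 1.70
```

```text
tr [-69.3   1.9  23.1] rot [ 0.005 -0.002 -1.56 ]
t 10.7 ee [ 494.1 -199.4  249.2] yaw [0.625 0.781] 0.896 w 87.9 F [-0.6  0.1  0.2]
tr [ 1.2  3.3 39.2] rot [-0.003 -0.    -0.804]
```

```bash
python3 -m jog '{"delta_rot":[[0,0,-0.804],[0,0,-0.804],[0,0,-0.804],[0,0,-0.804],[0,0,-0.804]],"translation":[[0,0,0],[0,0,10],[0,0,20],[0,0,30],[0,0,30]],"hand":[1,1,1,1,1]}' >/dev/null; python3 -m jog '{"delta_rot":[[0,0,-0.04],[0,0,-0.04],[0,0,-0.04]],"translation":[[0,0,0],[0,0,0],[0,0,0]],"hand":[1,1,1]}' >/dev/null;python3 go.py 497.3 -200.5 126.5 1.70
python3 - <<'E'
from fit import *
im=optics.get_image("scene")[:,:,::-1].copy();k=7;x0,y0=200,190
c=cv2.resize(im[y0:y0+80,x0:x0+105],None,fx=k,fy=k,interpolation=cv2.INTER_CUBIC)
f=lambda P:((proj("scene",P)-[x0,y0]+.5)*k).astype(np.int32)
cv2.polylines(c,[cv2.convexHull(f(place([497.2,-200.8,.13],BAR)))],True,(255,255,255),1)
cv2.imwrite("pics/j1.png",c)
from scipy.spatial.transform import Rotation as R
o=get_obs();r=R.from_rotvec(o["orientation"])
print([f(o["ee_pos"]+r.apply([0,s,0])).tolist() for s in (44,-44)])
E
```

```text
t 11.5 ee [ 494.6 -199.4  219.8] yaw [-0.107  0.994] 1.678 w 88.0 F [ 0.1  0.1 -0.4]
tr [-1.5  2.7 93.3] rot [-0.002 -0.001 -0.022]
[[[296, 87]], [[333, -102]]]
```

View pics/j1.png

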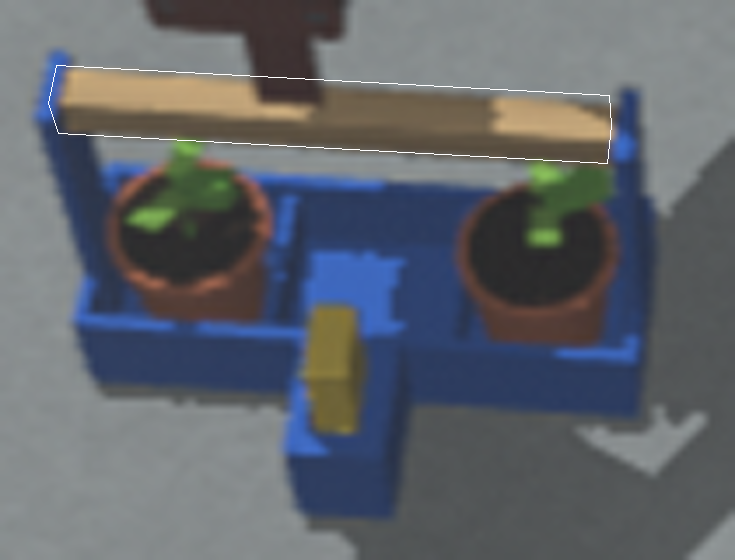

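```bash
python3 go.py 497 -198 126.5 1.70|tail -1; python3 -m jog '{"delta_rot":[[0,0,-0.02],[0,0,-0.02],[0,0,-0.02],[0,0,-0.02],[0,0,-0.02]],"translation":[[1,2.6,30],[1,2.6,60],[1,2.6,85],[1,2.6,93],[1,2.6,93]],"hand":[1,1,1,1,0]}' >/dev/null;python3 go.py 497 -198 126.5 1.70
```

```text
tr [ 1.2  2.5 93.6] rot [-0.001 -0.001 -0.021]
t 12.05 ee [ 497.  -198.1  127. ] yaw [-0.128  0.992] 1.699 w 82.7 F [-0.3 -0.1  0.6]
tr [ 0.1 -0.   0.5] rot [-0.002 -0.001 -0.001]
```

```bash
python3 -m jog '{"delta_rot":[[0,0,0],[0,0,0],[0,0,0],[0,0,0],[0,0,0]],"translation":[[0,0,0],[0,0,0],[0,0,0],[0,0,0],[0,0,0]],"hand":[-0.4,-0.4,-0.4,-0.45,-0.5]}'; python3 go.py 497 -198 126.5 1.70
```

```text
t: 12.55
ee_pos: [498.0, -198.5, 128.5]
orientation: [2.073, 2.359, 0.0]
ft_force: [-0.5, 0.6, -0.1]
width: 43.5
t 12.55 ee [ 498.  -198.5  128.5] yaw [-0.129  0.992] 1.7 w 43.5 F [-0.5  0.6 -0.1]
tr [ 0.7 -0.9  2. ] rot [ 0.001  0.    -0.   ]
```

```bash
python3 -m jog '{"delta_rot":[[0,0,0],[0,0,0],[0,0,0],[0,0,0],[0,0,0]],"translation":[[0,0,1],[0,0,1],[0,0,1],[0,0,1],[0,0,1]],"hand":[-0.5,-1,-1,-1,-1]}'; python3 -m jog '{"delta_rot":[[0,0,0],[0,0,0],[0,0,0],[0,0,0],[0,0,0]],"translation":[[0,0,0],[0,0,0],[0,0,0],[0,0,0],[0,0,0]],"hand":[-1,-1,-1,-1,-1]}'
```

```text
t: 13.05
ee_pos: [497.7, -198.4, 126.9]
orientation: [-2.074, -2.359, -0.0]
ft_force: [0.2, 0.2, -0.7]
width: 18.1
t: 13.55
ee_pos: [497.7, -198.4, 126.9]
orientation: [-2.074, -2.36, -0.0]
ft_force: [0.2, -0.2, -1.6]
width: 18.0
```

Gripped at 18 mm. I lift gently.

```bash
python3 -m jog '{"delta_rot":[[0,0,0],[0,0,0],[0,0,0],[0,0,0],[0,0,0]],"translation":[[0,0,-1],[0,0,-3],[0,0,-6],[0,0,-9],[0,0,-12]],"hand":[-1,-1,-1,-1,-1]}'; python3 -m jog '{"delta_rot":[[0,0,0],[0,0,0],[0,0,0],[0,0,0],[0,0,0]],"translation":[[0,0,-4],[0,0,-7],[0,0,-8],[0,0,-8],[0,0,-8]],"hand":[-1,-1,-1,-1,-1]}'; python3 - <<'E'
from fit import *
print(get_obs()["moment"])
im=optics.get_image("scene")[:,:,::-1].copy();k=6;x0,y0=190,170
cv2.imwrite("pics/k1.png",cv2.resize(im[y0:y0+100,x0:x0+120],None,fx=k,fy=k,interpolation=cv2.INTER_CUBIC))
E
```

```text
t: 14.05
ee_pos: [497.7, -198.4, 139.2]
orientation: [-2.073, -2.36, 0.0]
ft_force: [-0.2, -0.1, -6.6]
width: 17.7
t: 14.55
ee_pos: [497.7, -198.4, 146.9]
orientation: [-2.074, -2.36, 0.0]
ft_force: [0.6, 0.0, -6.7]
width: 17.9
[-0.01442789 -0.06597538 -0.03387538]
```

View pics/k1.png

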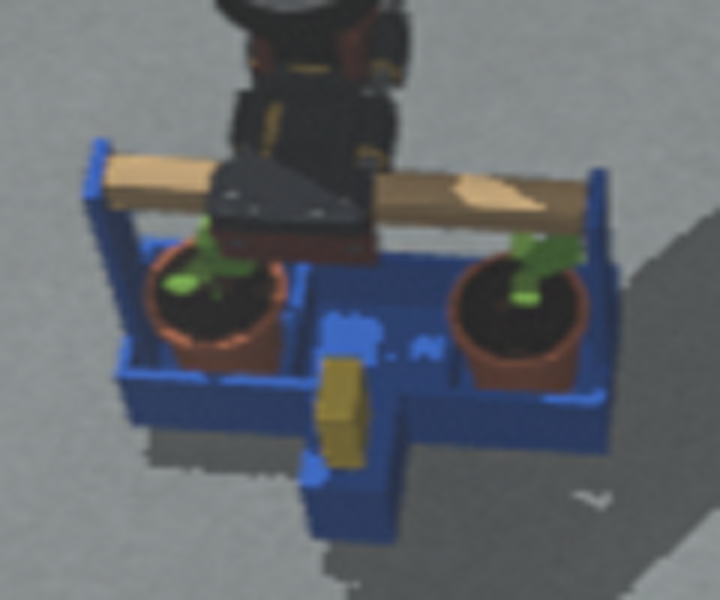

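The carrier hangs level about 20 mm up with a 6.7 N load. The marker at about (340,410) and both pots are in place. I continue to 150 mm.

```bash
python3 -m jog '{"delta_rot":[[0,0,0],[0,0,0],[0,0,0],[0,0,0],[0,0,0]],"translation":[[0,0,-3],[0,0,-9],[0,0,-17],[0,0,-26],[0,0,-35]],"hand":[-1,-1,-1,-1,-1]}';python3 -m jog '{"delta_rot":[[0,0,0],[0,0,0],[0,0,0],[0,0,0],[0,0,0]],"translation":[[0,0,-10],[0,0,-20],[0,0,-30],[0,0,-40],[0,0,-50]],"hand":[-1,-1,-1,-1,-1]}';python3 -m jog '{"delta_rot":[[0,0,0],[0,0,0],[0,0,0],[0,0,0],[0,0,0]],"translation":[[0,0,-10],[0,0,-20],[0,0,-30],[0,0,-38],[0,0,-42]],"hand":[-1,-1,-1,-1,-1]}';python3 -m jog '{"delta_rot":[[0,0,0],[0,0,0],[0,0,0],[0,0,0],[0,0,0]],"translation":[[0,0,-2],[0,0,-3],[0,0,-3],[0,0,-3],[0,0,-3]],"hand":[-1,-1,-1,-1,-1]}';python3 -m jog '{"delta_rot":[[0,0,0],[0,0,0],[0,0,0],[0,0,0],[0,0,0]],"translation":[[0,0,0],[0,0,0],[0,0,0],[0,0,0],[0,0,0]],"hand":[-1,-1,-1,-1,-1]}'
python3 - <<'E'
from fit import *
im=optics.get_image("scene")[:,:,::-1].copy();k=5;x0,y0=180,130
cv2.imwrite("pics/l1.png",cv2.resize(im[y0:y0+120,x0:x0+140],None,fx=k,fy=k,interpolation=cv2.INTER_CUBIC))
E
```

```text
t: 15.1
ee_pos: [498.0, -198.5, 183.1]
orientation: [2.073, 2.36, 0.0]
ft_force: [0.9, -0.4, -6.7]
width: 17.9
t: 15.6
ee_pos: [497.7, -198.4, 232.9]
orientation: [2.074, 2.36, 0.0]
ft_force: [0.4, 0.8, -7.8]
width: 18.2
t: 16.1
ee_pos: [498.1, -198.6, 275.0]
orientation: [2.073, 2.359, 0.001]
ft_force: [0.1, 0.0, -7.1]
width: 17.6
t: 16.6
ee_pos: [497.6, -198.4, 276.7]
orientation: [-2.073, -2.36, 0.0]
ft_force: [0.4, 0.2, -7.3]
width: 18.1
t: 17.1
ee_pos: [497.8, -198.4, 277.0]
orientation: [-2.074, -2.36, -0.0]
ft_force: [0.2, 0.2, -7.6]
width: 18.0
```

View pics/l1.png

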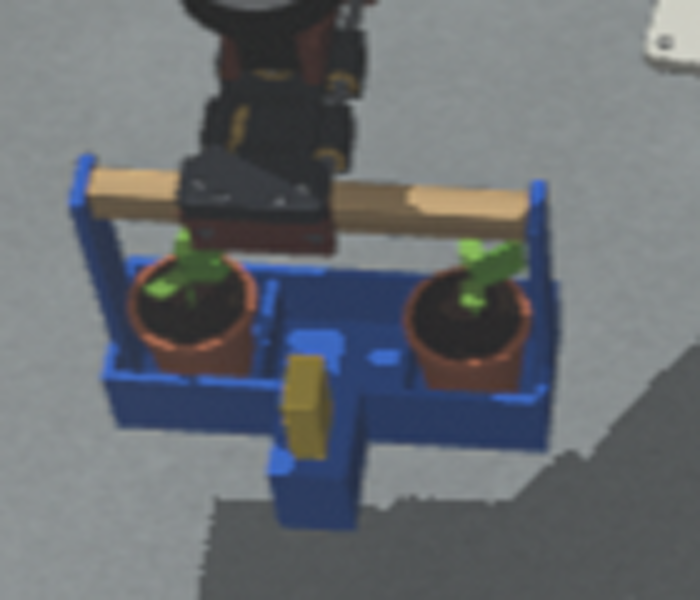

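```bash
python3 - <<'E'
from fit import *
f=lambda P:((proj("scene",P)-[180,130]+.5)*5).round().tolist()
p=[497.5,-198.4,.13]
print(f(place(p,np.array([[0,-107,305.],[0,107,305],[96,-20,200],[96,20,200],[96,-20,150],[96,20,150]]))))
print(ctrl.close_job())
E
```

```text
[[87.0, 179.0], [526.0, 202.0], [265.0, 473.0], [345.0, 477.0], [278.0, 526.0], [355.0, 530.0]]
the job is handed in; nothing more can be done
None
```

I seated the yellow marker in the carrier's slot and let it go. I then lifted the carrier by its bar to 150 mm, and handed the job in at about 17 s; no verdict came back.

**Marker:** it met a firm stop under a 14 N push at the height it had in the rack. The picture after release shows it fully home.

**Lift and hold:** the gripper rose 150 mm and held steady at a 7–7.6 N load with an 18 mm opening. The last picture shows the marker and both pots in place. The level check was a comparison of that picture with projections of a level carrier 150 mm up. Its corners match within about 1–2 pixels, for example the bottom of the slot block at about (278,526) and (355,528) in the crop, against a predicted (278,526) and (355,530).

**Disagreements:**
- My first colour-mask fit put the bar about 2–3 mm too far toward −y, disagreeing with the slot. I used the slot as measured directly and corrected the bar from a later picture.
- The held marker looked about 1 mm off, so I shifted it before inserting.
- The other markers and bench objects were not checked again at the end. No unexpected force showed in the readings at the end of each move.

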